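# Load sample pots into the hand-cranked imaging hood

## Task

First slide the deep-well plate out of the tray's way along the bench until it lies inside the black taped outline. Then wind the hood's tray fully out with its hand crank, stand every sample pot from the paper sheet upright in the tray, and wind the tray fully back in to its stop. Move the tray only by the crank, not by pushing or pulling it, keep the plate on the bench while sliding it, and leave the notebook, beaker and tip box alone.

Things in the scene. Friction and masses are not known exactly. Their poses are not given: they have to be found in the camera images.
- imager: White hood, clear roof, fixed. Origin: on the bench under the centre of the fully-out tray; x points into the hood (away from the robot), y left. Hood: x 190 to 512 mm, 174 wide, 150 high; mouth on the -x side 150 wide, 120 high. Left of the tray's run a beam: y 95 to 125, x -140 to 500, 36 mm high. Beyond it a gearbox 90 x 90 x 45 mm high at x -60, y 170, the crank on top.
- tray: Open aluminium tray, 270 (x) x 110 (y) x 20 mm high, walls 4 mm. Origin: lower edge of its front end (nearest the robot), middle of the width, 5 mm above the bench; x into the hood, so the tray spans x 0 to 270 mm; inner floor about 10 mm, wall tops 25 mm above the bench; axes parallel to the imager's. Its origin is at imager x = 205 mm fully in, -135 fully out.
- crank (a joint): Crank angle in rad: 0 = tray fully in (stop), 18.85 (three turns) = fully out (stop). Grows anticlockwise seen from above, which draws the tray out, 18 mm per rad; clockwise winds it in. Vertical axis, about 6 N at the handle, stays where left; starts at 0 to 2. At 0 the crank arm points along the imager's +x.
- crank_axis (a point): Point on the vertical crank axis, 90 mm above the bench, at the height of the middle of the handle.
- crank_handle (a point): Middle of the upright black crank handle: a round sleeve 26 mm in diameter, 52 mm tall (62 to 114 mm above the bench), 60 mm from the crank axis, free to spin on its own pin. The steel crank arm below it tops out 59 mm above the bench.
- plate: White deep-well plate, a loose block 128 mm long (x) x 86 mm wide (y) x 42 mm high with 6 x 4 grey well mouths on top, 0.25 kg; too wide to grasp. Origin: centre of its underside. It starts in front of the hood, in the way of the tray, its length roughly along the imager's x.
- outline: Rectangle of black tape stuck flat on the bench, inside 168 mm (x) x 126 mm (y). Origin: its centre at bench height; x along its long side. The plate goes inside it with its length along x, either way round.
- sheet: White paper sheet 300 x 240 mm flat on the bench (under 1 mm, no obstacle) where the pots start. Origin: its centre.
- pot1: Amber glass sample pot with black lid, upright cylinder 50 mm in diameter, 65 mm high, 0.12 kg. Origin: centre of its underside; z up its axis. All pots are alike; two to four are present (None if absent). Starts on the paper sheet.
- pot2: Amber glass sample pot with black lid, upright cylinder 50 mm in diameter, 65 mm high, 0.12 kg. Origin: centre of its underside; z up its axis. All pots are alike; two to four are present (None if absent). Starts on the paper sheet.
- pot3: Amber glass sample pot with black lid, upright cylinder 50 mm in diameter, 65 mm high, 0.12 kg. Origin: centre of its underside; z up its axis. All pots are alike; two to four are present (None if absent). Starts on the paper sheet.
- pot4: Amber glass sample pot with black lid, upright cylinder 50 mm in diameter, 65 mm high, 0.12 kg. Origin: centre of its underside; z up its axis. All pots are alike; two to four are present (None if absent). Starts on the paper sheet.
- notebook: Black notebook 105 x 148 x 16 mm lying on the bench, bystander. Origin: centre of its underside.
- beaker: Glass beaker, 70 mm in diameter, 85 mm high, with pens and tweezers up to 155 mm high, bystander. Origin: centre of its underside.
- tipbox: Grey pipette tip box with blue lid, 87 x 122 x 66 mm, bystander. Origin: centre of its underside.
Things that resemble listed ones, but are neither listed nor needed, are in the scene too. Leave any pink or yellow look-alike of the pot1 alone.

How it is judged:
On the way, in this order (a step that is already met when the one before it is completed fails the run):
1. the plate lies inside the taped outline (x of plate in the frame of outline between -0.022 and 0.022 m and y of plate in the frame of outline between -0.022 and 0.022 m and angle between the x axis of plate and the x axis of outline, either way round below 0.38 rad and angle between plate's own z axis and vertical below 0.1 rad), for 0.3 s.
2. the tray is wound fully out (value of joint crank above 18.3 rad), for 0.2 s.
3. every pot stands upright in the tray while it is out (x of pot1 in the frame of tray between 0.01 and 0.26 m and y of pot1 in the frame of tray between -0.05 and 0.05 m and z of pot1 in the frame of tray between -0.002 and 0.015 m and angle between each of pot1, pot2, pot3, pot4's own z axis and vertical below 0.15 rad and linear speed of each of pot1, pot2, pot3, pot4 below 0.05 m/s and x of pot2 in the frame of tray between 0.01 and 0.26 m and y of pot2 in the frame of tray between -0.05 and 0.05 m and z of pot2 in the frame of tray between -0.002 and 0.015 m and x of pot3 in the frame of tray between 0.01 and 0.26 m and y of pot3 in the frame of tray between -0.05 and 0.05 m and z of pot3 in the frame of tray between -0.002 and 0.015 m and x of pot4 in the frame of tray between 0.01 and 0.26 m and y of pot4 in the frame of tray between -0.05 and 0.05 m and z of pot4 in the frame of tray between -0.002 and 0.015 m and value of joint crank above 18.3 rad), for 0.3 s.
At the end, for the whole second after the job is handed in: The plate lies flat inside the taped outline (centre within 22 mm along each side, length within 0.38 rad of the outline's), every pot present stands upright (within 0.15 rad) on the tray floor, and the tray is wound in to within 0.5 rad (9 mm) of its stop; all at rest (all of step 1 and x of pot1 in the frame of tray between 0.01 and 0.26 m and y of pot1 in the frame of tray between -0.05 and 0.05 m and z of pot1 in the frame of tray between -0.002 and 0.015 m and angle between each of pot1, pot2, pot3, pot4's own z axis and vertical below 0.15 rad and linear speed of each of pot1, pot2, pot3, pot4, plate below 0.05 m/s and x of pot2 in the frame of tray between 0.01 and 0.26 m and y of pot2 in the frame of tray between -0.05 and 0.05 m and z of pot2 in the frame of tray between -0.002 and 0.015 m and x of pot3 in the frame of tray between 0.01 and 0.26 m and y of pot3 in the frame of tray between -0.05 and 0.05 m and z of pot3 in the frame of tray between -0.002 and 0.015 m and x of pot4 in the frame of tray between 0.01 and 0.26 m and y of pot4 in the frame of tray between -0.05 and 0.05 m and z of pot4 in the frame of tray between -0.002 and 0.015 m and value of joint crank below 0.5 rad); the robot touches nothing.
It fails at once if a bystander is disturbed (moved over 30 mm) (distance of any of notebook, beaker, tipbox from where it was at the start of the episode above 0.03 m).
It fails at once if the tray is pushed or pulled directly by the robot (over 15 N) (contact force between the arm and tray above 15 N).
It fails at once if the tray is pushed or pulled directly by the fingers (over 15 N) (contact force between the fingers and tray above 15 N).
It fails at once if the plate is lifted off the bench (over 30 mm) (height (world z) of plate above 0.03 m).
Of pot1, pot2, pot3, pot4 only 2 to 4 are there at a start; the rules pass over those that are not, and their reading is None.
At some moment in a run one of plate, pot1, pot2, pot3, pot4 may be knocked a few centimetres aside while the robot is not near it.
It also fails if it takes over 210 s, if anything falls off the work surface, if the arm or the gripper's body presses on something with over 40 N, if the wrist force passes 120 N, or if a joint passes its speed limit or range.

## Robot

A 7-joint arm with a two-finger parallel gripper is mounted at the origin on the work surface. World frame = base frame: x ahead of the robot, y to its left, z up, the work surface at z = 0. Lengths are in m, angles in rad, forces in N, time in s.
With the tool pointing down it reaches from about 0.35 to 0.9 m from the base axis. Payload 8.1 kg.
Tool frame: the origin (TCP) lies on the centre line of the jaws, within the pads' length; the fingertips stand 11 mm ahead of it and the grasp point (between the pads) lies 8 mm behind it (arm.nose_length is the distance from the TCP to the fingertips, in m); z points along the fingers, y is the line along which they close (so a half turn about z gives the same grasp; the last joint's range is limited). The gripper opens to 92 mm and grips with 3 to 60 N. Pads are 19 mm wide; open, the fingers measure 130 mm over their backs; the gripper's body (75 mm by 190 mm) begins 47 mm behind the grasp point.
Start: joints at [-1.227, 0.434, 0.025, 1.573, -0.012, 1.134, -0.075], TCP at [0.27, 0.564, 0.238] pointing down, gripper open.
Joint ranges: [-2.62, 2.62], [-0.44, 2.09], [-1.27, 1.32], [0.08, 2.57], [-1.32, 4.46], [0.12, 2], [-2.74, 2.74]. Speed limits (rad/s): [2.22, 2.22, 3.01, 3.01, 3.14, 3.14, 3.14].

## Interface

Orientations are given as a rotation vector (axis times angle).
In Python, from cell import arm gives the robot as it stands.
- The arm moves only by the tool jog_arm, never from a script. Its argument "moves" is a list of rows, each a list of 4 numbers: the shift along the tool's x, y, z in m, then the turn about the tool's z in rad. In form: [[tx, ty, tz, spin], ...]. A call has 1 to 20 rows; each row is the pose to reach, as a shift and turn from the pose commanded when the call began, along the tool's axes at that moment; what a row does not reach only later rows make up. A row lasts 1/8 s, in which the tool goes at most 62.5 mm and 10.7 degrees, less where a joint would pass 70% of its speed; a pose out of reach is approached as far as the arm can. A call with a gripper value outside its range is refused whole. "hand" is the finger opening in m, from 0 to 0.0918, set as the call begins (left out, the last holds). The fingers move at their own pace and stop on an object; "newtons" is the grip in N (left out, the last holds). Time passes only in rows, so rows that repeat a pose let the fingers close. It gives the time, the measured TCP pose, the force, the opening and the grip force at its end, in the units of the state.
- arm.observe(): the state, without advancing time (a new reading comes with each control period).
- arm.get_image(name): name is "side" or "top" or "wrist"; returns a dict with "color" (400x640x3 uint8, red, green, blue), "z_map" (400x640 float32, m along the optical axis (not along the pixel's ray), 0 where there is no reading), "fx", "fy", "cx", "cy" (pixels), "rvec" (rotation vector, rad) and "tvec" (3), from world to camera coordinates, as OpenCV has them. Camera axes: x right, y down, z forward; pixel columns grow to the right and rows downward; lengths in m; the calibration is good to about 2 mm. A picture is of the moment at which its call begins.
- arm.sign_off(): hands the job in; it is judged then, once.
The state is a dict: "clock": time; "joints": joint angles; "dq": joint speeds; "joint_efforts": joint torques, N m; "position": TCP position; "ee_rot": TCP orientation; "force": force on the tool from outside, world axes, zero at the start; "ft_torque": the same for the moment, N m; "width": opening from 0.0 (shut) to 1.0 (fully open); "gripper_force": force on a finger pad.
Only numpy, scipy, OpenCV 4.12 (cv2) and the standard library are available. Lean on these libraries where they do the work, as an engineer would, in place of code of your own. Each camera call takes 0.05 s, during which the arm holds its last target. There are 200 camera calls.

## Working session

There is one attempt and no reset: what is moved stays moved. The work goes in short steps, Python scripts to look and compute and a tool call to move; the robot and the scene stay as the last step left them, time stands still between calls to the robot, and variables do not carry over. Pictures are saved under pics/ and viewed, at most 14 in all, crops included, and the job is handed in when it is done.

Besides the shell and the picture viewer there is one more tool, called as a command line: name --pt "numbers of a row" for each row, then --argument value for the rest. jog_arm: Moves the arm, as the interface text tells. Its arguments: {"type":"object","properties":{"moves":{"type":"array"},"hand":{"type":"number"},"newtons":{"type":"number"}},"required":["moves"]}

```bash
mkdir -p pics; cat > h.py <<'E'
import numpy as np, cv2
from cell import arm
def snap(n,f):
    d=arm.get_image(n); np.savez('pics/'+f+'.npz',**d); cv2.imwrite('pics/'+f+'.png',d['color'][:,:,::-1]); return d
def load(f): return dict(np.load('pics/'+f+'.npz'))
def px(d,u,v,z=None):
    """pixel -> world; by depth, or by intersecting height z"""
    R=cv2.Rodrigues(d['rvec'])[0]; t=d['tvec'].reshape(3)
    r=np.array([(u-d['cx'])/d['fx'],(v-d['cy'])/d['fy'],1.])
    c=-R.T@t; w=R.T@r
    s=d['z_map'][int(v),int(u)] if z is None else (z-c[2])/w[2]
    return c+s*w
def st():
    s=arm.observe(); R=cv2.Rodrigues(np.array(s['ee_rot'],float))[0]
    print('t',round(s['clock'],2),'p',np.round(s['position'],4),'F',np.round(s['force'],1),'w',round(s['width'],3),'gf',s['gripper_force']); print(np.round(R,3)); return s,R
E
python3 - <<'E'
from h import *
snap('top','top0'); snap('side','side0'); s,R=st(); print(np.round(s['joints'],3))
for n in('top0','side0'):
    d=load(n); R=cv2.Rodrigues(d['rvec'])[0]; print(n,d['fx'],-R.T@d['tvec'].reshape(3)); print(R)
E
```

```text
t 0.1 p [0.2699 0.5632 0.237 ] F [-0.3 -0.1 -0.2] w 0.998 gf 0.0
[[-0.902  0.432 -0.   ]
 [ 0.432  0.902 -0.001]
 [-0.    -0.001 -1.   ]]
[-1.227  0.435  0.025  1.574 -0.012  1.134 -0.075]
top0 361.94374712678314 [0.36696213 0.00159852 1.29918486]
[[-0.00728207 -0.99995583 -0.00594186]
 [-0.99240313  0.00795659 -0.12277103]
 [ 0.12281289  0.00500269 -0.99241723]]
side0 398.70495011458314 [-0.07067818 -0.58205499  0.90347136]
[[ 0.72715597 -0.68647182  0.00080257]
 [-0.48698244 -0.51666703 -0.70420401]
 [ 0.48383087  0.51167531 -0.70999724]]
```

View pics/top0.png

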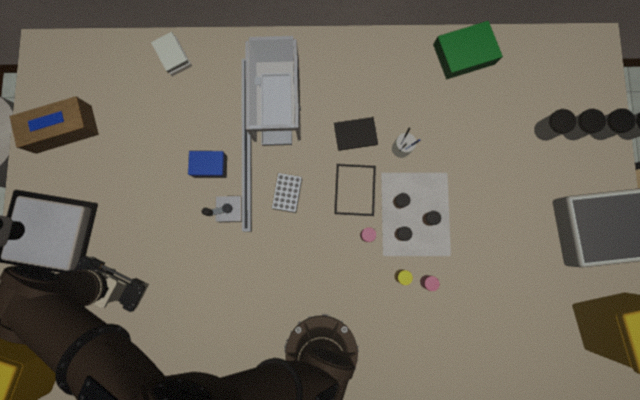

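View pics/side0.png

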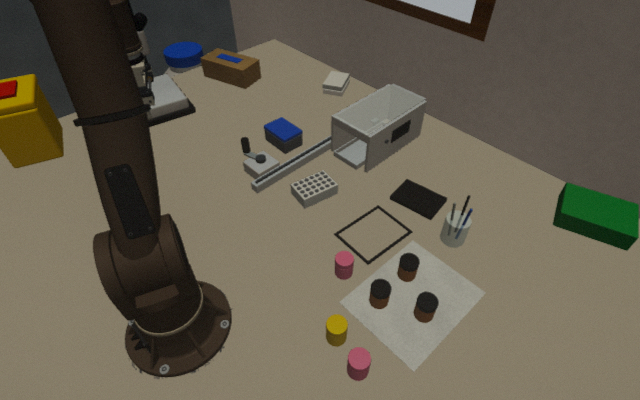

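The top view shows the plate at (288,192), the outline at (355,190), crank axis (228,208) and handle (208,211). Three pots with black lids stand on the sheet at (402,200), (432,218) and (404,233). The pink pots (369,235), (431,283) and yellow pot (404,277) are off the sheet, so they're look-alikes. An enlarged crop should confirm this.

```bash
python3 - <<'E'
from h import *
d=load('top0'); c=d['color'][110:290,190:460,::-1]
cv2.imwrite('pics/c0.png',cv2.resize(c,None,fx=2.95,fy=2.95,interpolation=cv2.INTER_CUBIC))
g=cv2.cvtColor(d['color'],cv2.COLOR_RGB2GRAY)
# outline: dark pixels in region
m=np.zeros_like(g); m[155:222,328:380]=(g[155:222,328:380]<70)
cs,_=cv2.findContours(m,cv2.RETR_EXTERNAL,cv2.CHAIN_APPROX_NONE); c=max(cs,key=len)
P=np.array([px(d,u,v,0)[:2] for u,v in c[:,0]],np.float32); print('outline',cv2.minAreaRect(P))
# everything by depth
H,W=g.shape; R=cv2.Rodrigues(d['rvec'])[0]; t=d['tvec'].reshape(3)
u,v=np.meshgrid(np.arange(W),np.arange(H)); Z=d['z_map']
X=np.stack([(u-d['cx'])/d['fx']*Z,(v-d['cy'])/d['fy']*Z,Z],-1); Wd=(X-t)@R; np.save('pics/W0.npy',Wd)
def rect(name,u0,u1,v0,v1,lo,hi):
    p=Wd[v0:v1,u0:u1].reshape(-1,3); p=p[(p[:,2]>lo)&(p[:,2]<hi)]
    print(name,len(p),p.mean(0).round(4),cv2.minAreaRect(p[:,:2].astype(np.float32)))
rect('plate',262,310,165,220,.03,.05)
for n,a in dict(p1=(390,415,188,213),p2=(420,446,206,230),p3=(392,416,221,245)).items(): rect(n,*a,.055,.075)
rect('handle',196,219,200,222,.1,.125)
rect('gear',205,250,190,228,.035,.05)
rect('beam',238,256,50,240,.025,.045)
rect('hood',238,305,30,140,.135,.16)
E
```

```text
outline ((0.5645215511322021, -0.12631583213806152), (0.14032569527626038, 0.18252423405647278), 86.72328186035156)
plate 887 [0.5509 0.1183 0.0423] ((0.5521094799041748, 0.11869089305400848), (0.08601859956979752, 0.12842808663845062), 80.3116226196289)
p1 170 [ 0.5188 -0.2829  0.0646] ((0.5188159346580505, -0.2825588583946228), (0.04677853733301163, 0.04534940794110298), 89.42394256591797)
p2 174 [ 0.4571 -0.3852  0.0644] ((0.4575594365596771, -0.3858002722263336), (0.04650607332587242, 0.0479145310819149), 88.91289520263672)
p3 176 [ 0.4041 -0.2846  0.0647] ((0.403984010219574, -0.28488487005233765), (0.04708292335271835, 0.0482032410800457), 84.4002685546875)
handle 56 [0.4807 0.3788 0.1134] ((0.4812590777873993, 0.3799208402633667), (0.023609459400177002, 0.024534685537219048), 1.6644792556762695)
gear 597 [0.4952 0.3115 0.0437] ((0.4920329749584198, 0.3104650378227234), (0.13082127273082733, 0.11765000969171524), 3.2380409240722656)
beam 1107 [0.6504 0.2673 0.0327] ((0.7366379499435425, 0.2601395547389984), (0.05459856241941452, 0.6344524025917053), 89.73697662353516)
hood 4864 [0.9041 0.1609 0.1502] ((0.909429669380188, 0.16132128238677979), (0.32457205653190613, 0.17496155202388763), 1.126695156097412)
```

View pics/c0.png

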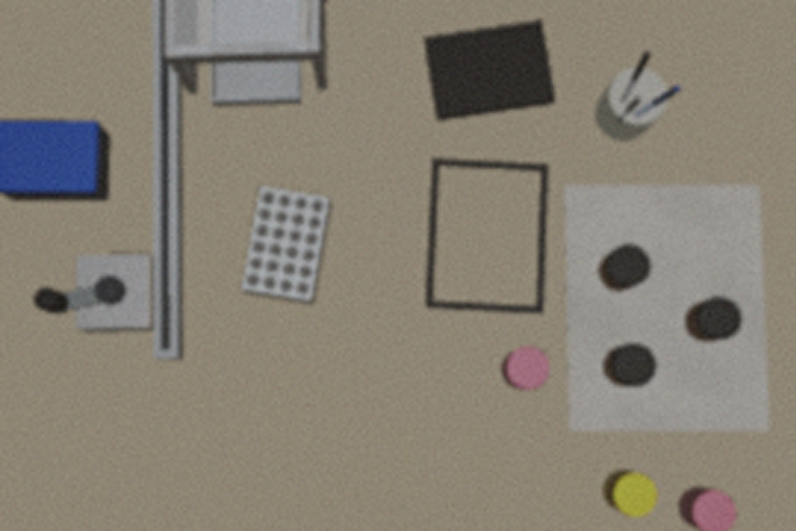

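The crop confirms three amber pots with black lids on the sheet at crop pixels (625,267), (714,318) and (630,364). The pink and yellow ones are off it. Next I refine the crank and hood frame and plan the approach to the plate.

```bash
cat >> h.py <<'E'
def go(P,yaw,s=None):
    """jog row from measured pose to world TCP P with tool y at world angle yaw (deg), mod 180"""
    s=s or arm.observe(); R=cv2.Rodrigues(np.array(s['ee_rot'],float))[0]
    d=R.T@(np.array(P)-s['position']); a=np.degrees(np.arctan2(R[1,1],R[0,1]))
    sp=-((yaw-a+90)%180-90); print('row',np.round(d,4),round(np.radians(sp),3),'alt',round(np.radians(sp-180*np.sign(sp)),3))
E
python3 - <<'E'
from h import *
d=load('top0'); W=np.load('pics/W0.npy')
def rr(n,u0,u1,v0,v1,lo,hi):
    p=W[v0:v1,u0:u1].reshape(-1,3); p=p[(p[:,2]>lo)&(p[:,2]<hi)]; print(n,len(p),p.mean(0).round(4)); return p
p=rr('beamclean',240,254,140,240,.031,.042); q=rr('b2',240,254,60,140,.031,.042)
print('hub',W[206:211,224:232,2].round(3)); 
print('arm',W[210,205:232].round(3).tolist())
print('gearcorners',px(d,190+76/2.95,110+254/2.95,.045),px(d,190+76/2.95,110+328/2.95,.045),px(d,190+152/2.95,110+254/2.95,.045))
print('trayfront',px(d,190+213/2.95,110+102/2.95,.025),px(d,190+300/2.95,110+100/2.95,.025))
hd=W[28:140,235:310].reshape(-1,3); hd=hd[(hd[:,2]>.143)&(hd[:,2]<.157)]; r=cv2.minAreaRect(hd[:,:2].astype(np.float32)); print('hood',r)
go((.563,.183,.237),-9.7); go((.563,.183,.021),-9.7)
E
```

```text
beamclean 449 [0.5752 0.2646 0.0348]
b2 176 [0.8702 0.2743 0.035 ]
hub [[0.063 0.058 0.064 0.063 0.06  0.061 0.057 0.062]
 [0.066 0.063 0.061 0.061 0.061 0.064 0.065 0.066]
 [0.061 0.063 0.06  0.066 0.06  0.062 0.058 0.065]
 [0.06  0.063 0.061 0.065 0.071 0.061 0.063 0.06 ]
 [0.062 0.061 0.06  0.063 0.059 0.063 0.06  0.057]]
arm [[0.483, 0.38, 0.111], [0.483, 0.377, 0.112], [0.483, 0.372, 0.116], [0.483, 0.369, 0.115], [0.483, 0.368, 0.108], [0.484, 0.368, 0.096], [0.486, 0.371, 0.076], [0.487, 0.37, 0.069], [0.488, 0.37, 0.057], [0.488, 0.365, 0.061], [0.488, 0.362, 0.061], [0.488, 0.358, 0.061], [0.488, 0.356, 0.056], [0.488, 0.352, 0.06], [0.488, 0.349, 0.058], [0.488, 0.345, 0.06], [0.488, 0.342, 0.057], [0.487, 0.337, 0.063], [0.487, 0.333, 0.066], [0.487, 0.33, 0.062], [0.487, 0.327, 0.061], [0.487, 0.324, 0.06], [0.487, 0.32, 0.063], [0.487, 0.317, 0.059], [0.487, 0.313, 0.063], [0.487, 0.31, 0.06], [0.488, 0.307, 0.057]]
gearcorners [0.53805238 0.36492599 0.045     ] [0.4501591  0.36252133 0.045     ] [0.53732258 0.27459389 0.045     ]
trayfront [0.72759304 0.20752133 0.025     ] [0.72915606 0.10075332 0.025     ]
hood ((0.9094297289848328, 0.16132456064224243), (0.3245731592178345, 0.1749587506055832), 1.128381371498108)
row [-4.286e-01 -2.162e-01  4.000e-04] 1.293 alt -1.848
row [-0.4286 -0.2159  0.2164] 1.293 alt -1.848
```

jog_arm --pt "-0.05 -0.03 0 0.18" --pt "-0.11 -0.055 0 0.36" --pt "-0.165 -0.083 0 0.54" --pt "-0.22 -0.11 0 0.72" --pt "-0.275 -0.14 0 0.9" --pt "-0.33 -0.167 0 1.08" --pt "-0.385 -0.195 0 1.2" --pt "-0.4286 -0.216 0 1.293" --pt "-0.4286 -0.216 0 1.293" --pt "-0.4286 -0.216 0.06 1.293" --pt "-0.4286 -0.216 0.12 1.293" --pt "-0.4286 -0.216 0.17 1.293" --pt "-0.4286 -0.216 0.2 1.293" --pt "-0.4286 -0.216 0.216 1.293" --pt "-0.4286 -0.216 0.216 1.293" --pt "-0.4286 -0.216 0.216 1.293" --hand 0.06

```text
clock: 2.1
position: [0.564, 0.1842, 0.023]
ee_rot: [2.4, 2.026, 0.003]
force: [0.0, 0.2, -0.2]
width: 0.656
gripper_force: 0.0
```

jog_arm --pt "-0.01 0.0 0 0" --pt "-0.02 0.003 0 -0.005" --pt "-0.034 0.006 0 -0.012" --pt "-0.048 0.009 0 -0.019" --pt "-0.062 0.0115 0 -0.026" --pt "-0.076 0.014 0 -0.033" --pt "-0.09 0.0165 0 -0.04" --pt "-0.104 0.019 0 -0.047" --pt "-0.118 0.022 0 -0.054" --pt "-0.132 0.0245 0 -0.06" --pt "-0.146 0.027 0 -0.067" --pt "-0.16 0.0295 0 -0.074" --pt "-0.174 0.032 0 -0.08" --pt "-0.188 0.035 0 -0.087" --pt "-0.202 0.0375 0 -0.094" --pt "-0.216 0.04 0 -0.1" --pt "-0.23 0.0425 0 -0.106" --pt "-0.244 0.045 0 -0.112" --pt "-0.251 0.0468 0 -0.112" --pt "-0.251 0.0468 0 -0.112"

```text
clock: 4.6
position: [0.5671, -0.0728, 0.0217]
ee_rot: [2.285, 2.155, -0.001]
force: [0.9, -0.3, 1.1]
width: 0.653
gripper_force: 0.0
```

```bash
cat >> h.py <<'E'
def cloud(d):
    Z=d['z_map']; H,W=Z.shape; R=cv2.Rodrigues(d['rvec'])[0]; t=d['tvec'].reshape(3)
    u,v=np.meshgrid(np.arange(W),np.arange(H))
    return (np.stack([(u-d['cx'])/d['fx']*Z,(v-d['cy'])/d['fy']*Z,Z],-1)-t)@R
E
python3 - <<'E'
from h import *
st(); d=snap('top','top1'); cv2.imwrite('pics/c1.png',cv2.resize(d['color'][110:290,190:460,::-1],None,fx=2.95,fy=2.95,interpolation=cv2.INTER_CUBIC))
E
```

```text
t 4.6 p [ 0.5671 -0.0728  0.0217] F [ 0.9 -0.3  1.1] w 0.653 gf 0.0
[[ 0.058  0.998  0.   ]
 [ 0.998 -0.058 -0.001]
 [-0.001  0.    -1.   ]]
```

View pics/c1.png

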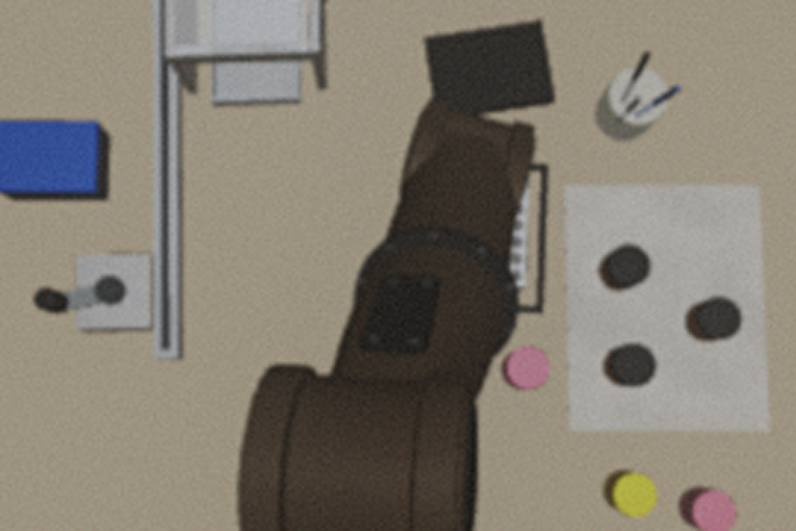

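The plate's right edge is at crop column 527, inside the tape at 540. I'll back off and move over to the crank.

jog_arm --pt "0.02 0 0 0" --pt "0.035 0 -0.05 0" --pt "0.05 0 -0.11 0" --pt "0.11 0 -0.17 0" --pt "0.17 -0.02 -0.178 0" --pt "0.23 -0.04 -0.178 0" --pt "0.29 -0.06 -0.178 0" --pt "0.35 -0.08 -0.178 0" --pt "0.41 -0.1 -0.178 0" --pt "0.445 -0.112 -0.178 0" --pt "0.445 -0.112 -0.178 0" --pt "0.445 -0.112 -0.178 0"

```text
clock: 6.15
position: [0.4796, 0.3799, 0.1995]
ee_rot: [2.281, 2.159, -0.001]
force: [0.7, -0.6, -0.3]
width: 0.653
gripper_force: 0.0
```

```bash
cat > plate.py <<'E'
from h import *
import sys
d=snap('top',sys.argv[1]); W=cloud(d); st()
p=W[150:230,325:390].reshape(-1,3); p=p[(p[:,2]>.03)&(p[:,2]<.055)]
r=cv2.minAreaRect(p[:,:2].astype(np.float32)); print('plate',len(p),r,'outline (.5645,-.1263) 86.7')
E
python3 plate.py top2; python3 -c "
from h import *
go((.481,.379,.2),-3.3); go((.481,.379,.082),-3.3)
d=snap('wrist','w2')"
```

```text
t 6.2 p [0.4804 0.3787 0.1996] F [ 0.8 -0.5 -0.4] w 0.659 gf 0.0
[[ 0.057  0.998 -0.   ]
 [ 0.998 -0.057 -0.001]
 [-0.001 -0.    -1.   ]]
plate 893 ((0.5631345510482788, -0.12645527720451355), (0.08647896349430084, 0.12945835292339325), 86.62560272216797) outline (.5645,-.1263) 86.7
row [ 0.0003  0.0006 -0.0004] 0.001 alt -3.141
row [0.0004 0.0006 0.1176] 0.001 alt -3.141
```

View pics/w2.png

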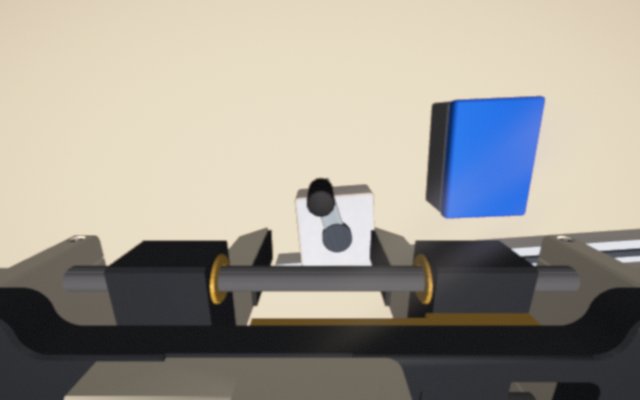

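The plate is centred to about 1 mm. The wrist view shows the handle at (320,190), centred between the fingers. I'll descend and grip.

jog_arm --pt "0 0 0.04 0" --pt "0 0 0.08 0" --pt "0 0 0.105 0" --pt "0 0 0.117 0" --pt "0 0 0.117 0"

```text
clock: 6.88
position: [0.4809, 0.3782, 0.0826]
ee_rot: [2.285, 2.156, -0.001]
force: [0.1, -0.3, -0.5]
width: 0.654
gripper_force: 0.0
```

jog_arm --pt "0 0 0 0" --pt "0 0 0 0" --pt "0 0 0 0" --pt "0 0 0 0" --pt "0 0 0 0" --pt "0 0 0 0" --hand 0.0 --newtons 15

```text
clock: 7.62
position: [0.4805, 0.3792, 0.083]
ee_rot: [-2.283, -2.157, 0.0]
force: [-3.3, -0.2, 5.3]
width: 0.281
gripper_force: 15.0
```

```bash
cat > circ.py <<'E'
from h import *
import sys
# rows round crank axis: from measured angle, step deg, n rows, axis
ax=np.array([.494,.320]); step=float(sys.argv[1]); n=int(sys.argv[2]); r=.060
s,R=st(); p=np.array(s['position']); v=p[:2]-ax; a=np.arctan2(v[1],v[0]); print('r',np.hypot(*v),'ang',np.degrees(a)-1.4)
print([[round(float(x),3) for x in (R.T@np.r_[ax+r*np.array([np.cos(b),np.sin(b)])-p[:2],0])[:2]]+[0,0] for b in a+np.radians(step)*np.arange(1,n+1)])
E
python3 circ.py 18 20
```

```text
t 7.62 p [0.4805 0.3792 0.083 ] F [-3.3 -0.2  5.3] w 0.281 gf 15.000566840171814
[[ 0.057  0.998 -0.   ]
 [ 0.998 -0.057  0.   ]
 [ 0.    -0.    -1.   ]]
r 0.060729190399964744 ang 101.46894973754206
[[-0.009, -0.017, 0, 0], [-0.022, -0.03, 0, 0], [-0.038, -0.04, 0, 0], [-0.056, -0.043, 0, 0], [-0.075, -0.041, 0, 0], [-0.092, -0.033, 0, 0], [-0.106, -0.02, 0, 0], [-0.115, -0.004, 0, 0], [-0.118, 0.015, 0, 0], [-0.116, 0.034, 0, 0], [-0.108, 0.051, 0, 0], [-0.095, 0.064, 0, 0], [-0.079, 0.073, 0, 0], [-0.06, 0.077, 0, 0], [-0.042, 0.075, 0, 0], [-0.025, 0.067, 0, 0], [-0.011, 0.054, 0, 0], [-0.002, 0.037, 0, 0], [0.002, 0.019, 0, 0], [-0.001, 0.0, 0, 0]]
```

jog_arm --pt "-0.009 -0.017 0 0" --pt "-0.022 -0.03 0 0" --pt "-0.038 -0.04 0 0" --pt "-0.056 -0.043 0 0" --pt "-0.075 -0.041 0 0" --pt "-0.092 -0.033 0 0" --pt "-0.106 -0.02 0 0" --pt "-0.115 -0.004 0 0" --pt "-0.118 0.015 0 0" --pt "-0.118 0.015 0 0"

```text
clock: 8.88
position: [0.4908, 0.261, 0.0831]
ee_rot: [2.284, 2.156, 0.005]
force: [3.5, 1.6, 0.7]
width: 0.282
gripper_force: 15.0
```

```bash
python3 circ.py 18 20
```

```text
t 8.88 p [0.4908 0.261  0.0831] F [3.5 1.6 0.7] w 0.282 gf 14.999934285879135
[[ 0.058  0.998  0.003]
 [ 0.998 -0.058  0.002]
 [ 0.002  0.002 -1.   ]]
r 0.05910376412935364 ang -94.51205647726722
[[0.002, 0.019, 0, 0], [0.011, 0.035, 0, 0], [0.024, 0.048, 0, 0], [0.041, 0.057, 0, 0], [0.059, 0.06, 0, 0], [0.078, 0.057, 0, 0], [0.095, 0.048, 0, 0], [0.108, 0.035, 0, 0], [0.116, 0.018, 0, 0], [0.119, -0.0, 0, 0], [0.116, -0.019, 0, 0], [0.108, -0.036, 0, 0], [0.094, -0.049, 0, 0], [0.077, -0.057, 0, 0], [0.059, -0.06, 0, 0], [0.04, -0.057, 0, 0], [0.024, -0.049, 0, 0], [0.01, -0.035, 0, 0], [0.002, -0.019, 0, 0], [-0.001, 0.0, 0, 0]]
```

jog_arm --pt "0.002 0.019 0 0" --pt "0.011 0.035 0 0" --pt "0.024 0.048 0 0" --pt "0.041 0.057 0 0" --pt "0.059 0.06 0 0" --pt "0.078 0.057 0 0" --pt "0.095 0.048 0 0" --pt "0.108 0.035 0 0" --pt "0.116 0.018 0 0" --pt "0.119 0.0 0 0" --pt "0.116 -0.019 0 0" --pt "0.108 -0.036 0 0" --pt "0.094 -0.049 0 0" --pt "0.077 -0.057 0 0" --pt "0.059 -0.06 0 0" --pt "0.04 -0.057 0 0" --pt "0.024 -0.049 0 0" --pt "0.01 -0.035 0 0" --pt "0.002 -0.019 0 0" --pt "0 0 0 0"

```text
clock: 11.38
position: [0.4876, 0.2611, 0.083]
ee_rot: [-2.281, -2.157, 0.002]
force: [-6.3, 4.0, 8.9]
width: 0.279
gripper_force: 15.0
```

jog_arm --pt "0.002 0.019 0 0" --pt "0.011 0.035 0 0" --pt "0.024 0.048 0 0" --pt "0.041 0.057 0 0" --pt "0.059 0.06 0 0" --pt "0.078 0.057 0 0" --pt "0.095 0.048 0 0" --pt "0.108 0.035 0 0" --pt "0.116 0.018 0 0" --pt "0.119 0.0 0 0" --pt "0.116 -0.019 0 0" --pt "0.108 -0.036 0 0" --pt "0.094 -0.049 0 0" --pt "0.077 -0.057 0 0" --pt "0.059 -0.06 0 0" --pt "0.04 -0.057 0 0" --pt "0.024 -0.049 0 0" --pt "0.01 -0.035 0 0" --pt "0.002 -0.019 0 0" --pt "0 0 0 0"

```text
clock: 13.88
position: [0.4876, 0.261, 0.083]
ee_rot: [-2.281, -2.157, 0.002]
force: [-6.9, 3.7, 9.5]
width: 0.28
gripper_force: 15.0
```

```bash
python3 circ.py 18 6
```

```text
t 13.88 p [0.4876 0.261  0.083 ] F [-6.9  3.7  9.5] w 0.28 gf 15.001304894685745
[[ 0.056  0.998 -0.002]
 [ 0.998 -0.056  0.001]
 [ 0.001 -0.002 -1.   ]]
r 0.059353273488495395 ang -97.54357387874335
[[0.001, 0.019, 0, 0], [0.009, 0.036, 0, 0], [0.022, 0.05, 0, 0], [0.038, 0.059, 0, 0], [0.056, 0.063, 0, 0], [0.075, 0.061, 0, 0]]
```

jog_arm --pt "0.001 0.019 0 0" --pt "0.009 0.036 0 0" --pt "0.022 0.05 0 0" --pt "0.038 0.059 0 0" --pt "0.056 0.063 0 0" --pt "0.064 0.063 0 0" --pt "0.064 0.063 0 0" --pt "0.064 0.063 0 0" --pt "0.064 0.063 0 0"

```text
clock: 15.0
position: [0.5549, 0.3208, 0.0831]
ee_rot: [-2.283, -2.157, 0.0]
force: [-3.2, -0.5, 7.1]
width: 0.282
gripper_force: 15.0
```

jog_arm --pt "0 0 0 0" --pt "0 0 0 0" --pt "0 0 0 0" --pt "0 0 -0.04 0" --pt "0 0 -0.1 0" --pt "0 0 -0.12 0" --pt "0 0 -0.12 0" --hand 0.08

```text
clock: 15.88
position: [0.5564, 0.3211, 0.2045]
ee_rot: [2.284, 2.157, 0.006]
force: [-0.9, 0.1, -0.3]
width: 0.868
gripper_force: 0.0
```

```bash
python3 - <<'E'
from h import *
st(); d=snap('top','top3'); c=d['color'][110:290,190:460,::-1]
cv2.imwrite('pics/c3.png',cv2.resize(c,None,fx=2.95,fy=2.95,interpolation=cv2.INTER_CUBIC))
W=cloud(d)
for n,a in dict(p1=(385,420,183,218),p2=(415,452,201,235),p3=(387,420,219,250),plate=(325,390,150,230)).items():
    p=W[a[2]:a[3],a[0]:a[1]].reshape(-1,3); p=p[(p[:,2]>.03)&(p[:,2]<.055)] if n=='plate' else p[(p[:,2]>.058)&(p[:,2]<.075)]
    print(n,len(p),cv2.minAreaRect(p[:,:2].astype(np.float32)))
E
```

```text
t 15.88 p [0.5564 0.3211 0.2045] F [-0.9  0.1 -0.3] w 0.868 gf 0.0
[[ 0.057  0.998  0.003]
 [ 0.998 -0.057  0.002]
 [ 0.002  0.003 -1.   ]]
p1 164 ((0.5186071991920471, -0.28367331624031067), (0.04697194695472717, 0.04574379324913025), 89.62519836425781)
p2 171 ((0.4575575292110443, -0.38645991683006287), (0.04688171297311783, 0.04859565198421478), 23.654422760009766)
p3 171 ((0.4047159254550934, -0.28514546155929565), (0.048100706189870834, 0.04658352956175804), 44.513206481933594)
plate 887 ((0.5625013709068298, -0.12640294432640076), (0.08633975684642792, 0.12767647206783295), 86.70035552978516)
```

View pics/c3.png

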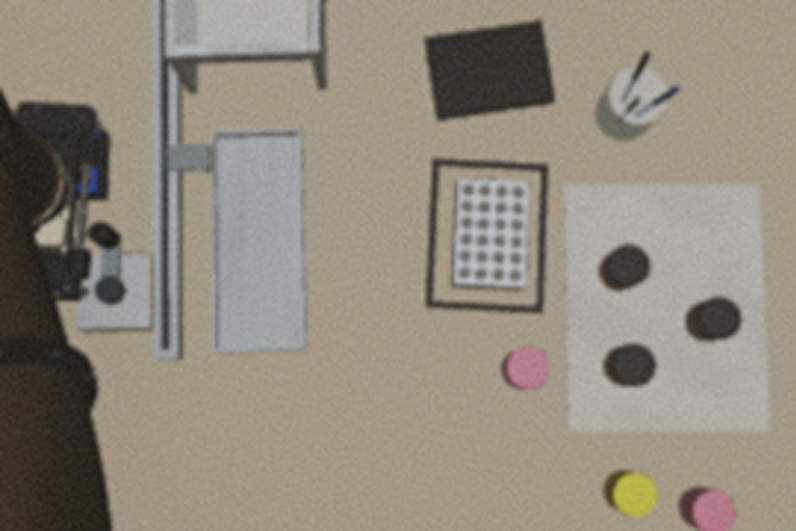

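The tray is fully out, spanning crop (214,132)–(304,350), and the crank arm points along +x. The plate and all three pots haven't moved. On to the pots.

```bash
python3 - <<'E'
from h import *
d=load('top3'); q=[px(d,190+u/2.95,110+v/2.95,.025) for u,v in((214,132),(301,131),(217,350),(304,349))]
print('tray',np.round(q,4),np.mean(q,0)); s=arm.observe(); print(np.round(s['joints'],2))
go((.5188,-.2832,.2045),91.4)
go((.5188,-.2832,.032),91.4)
E
```

```text
tray [[0.6899 0.2059 0.025 ]
 [0.6902 0.0995 0.025 ]
 [0.424  0.1992 0.025 ]
 [0.4244 0.0955 0.025 ]] [0.55711891 0.1500204  0.025     ]
[-0.8   0.5   0.29  1.59 -0.16  1.08 -0.53]
row [-0.605  -0.0022 -0.002 ] 1.489 alt -1.652
row [-0.6051 -0.0023  0.1705] 1.489 alt -1.652
```

jog_arm --pt "-0.05 0 0 0.16" --pt "-0.11 0 0 0.32" --pt "-0.17 0 0 0.48" --pt "-0.23 0 0 0.64" --pt "-0.29 0 0 0.8" --pt "-0.35 0 0 0.96" --pt "-0.41 0 0 1.12" --pt "-0.47 -0.001 0 1.28" --pt "-0.53 -0.002 0 1.4" --pt "-0.58 -0.002 0 1.489" --pt "-0.605 -0.002 0 1.489" --pt "-0.605 -0.002 0 1.489" --pt "-0.605 -0.002 0 1.489" --pt "-0.605 -0.002 0 1.489" --hand 0.09

```text
clock: 17.68
position: [0.5192, -0.2816, 0.2021]
ee_rot: [-3.14, -0.042, 0.001]
force: [0.3, 0.6, 0.3]
width: 0.978
gripper_force: 0.0
```

```bash
python3 - <<'E'
from h import *
s,_=st(); print(np.round(s['joints'],2)); go((.5188,-.2832,.032),91.4)
E
```

```text
t 17.68 p [ 0.5192 -0.2816  0.2021] F [0.3 0.6 0.3] w 0.978 gf 0.0
[[ 1.     0.027 -0.001]
 [ 0.027 -1.     0.001]
 [-0.001 -0.001 -1.   ]]
[-0.1   0.48  0.75  1.75 -0.37  1.06 -0.77]
row [-0.0003  0.0017  0.1701] 0.002 alt -3.139
```

jog_arm --pt "0 0.002 0.06 0" --pt "0 0.002 0.11 0" --pt "0 0.002 0.145 0" --pt "0 0.002 0.163 0" --pt "0 0.002 0.17 0" --pt "0 0.002 0.17 0"

```text
clock: 18.42
position: [0.5196, -0.2854, 0.0334]
ee_rot: [3.141, 0.039, 0.001]
force: [0.2, -0.1, 0.4]
width: 0.983
gripper_force: 0.0
```

jog_arm --pt "0 0 0 0" --pt "0 0 0 0" --pt "0 0 0 0" --pt "0 0 0 0" --pt "0 0 0 0" --pt "0 0 -0.02 0" --pt "0 0 -0.06 0" --pt "0 0 -0.11 0" --pt "0 0 -0.15 0" --pt "0 0 -0.15 0" --hand 0.03 --newtons 20

```text
clock: 19.68
position: [0.5204, -0.2867, 0.187]
ee_rot: [3.139, 0.038, 0.009]
force: [0.2, 0.3, -1.5]
width: 0.542
gripper_force: 20.0
```

```bash
python3 - <<'E'
from h import *
st(); go((.633,.153,.185),91.4); go((.633,.153,.044),91.4)
E
```

```text
t 19.68 p [ 0.5204 -0.2867  0.187 ] F [ 0.2  0.3 -1.5] w 0.542 gf 19.99999165534973
[[ 1.     0.024  0.006]
 [ 0.024 -1.    -0.002]
 [ 0.006  0.003 -1.   ]]
row [ 0.1232 -0.4368  0.0016] -0.0 alt 3.141
row [ 0.1223 -0.4372  0.1426] -0.0 alt 3.141
```

jog_arm --pt "0.005 -0.02 0 0" --pt "0.014 -0.05 0 0" --pt "0.025 -0.09 0 0" --pt "0.037 -0.13 0 0" --pt "0.048 -0.17 0 0" --pt "0.059 -0.21 0 0" --pt "0.071 -0.25 0 0" --pt "0.082 -0.29 0 0" --pt "0.093 -0.33 0 0" --pt "0.104 -0.37 0 0" --pt "0.113 -0.4 0 0" --pt "0.119 -0.423 0 0" --pt "0.122 -0.434 0 0" --pt "0.123 -0.437 0 0" --pt "0.123 -0.437 0.03 0" --pt "0.123 -0.437 0.06 0" --pt "0.123 -0.437 0.09 0" --pt "0.123 -0.437 0.115 0" --pt "0.123 -0.437 0.125 0" --pt "0.123 -0.437 0.125 0"

```text
clock: 22.18
position: [0.6311, 0.1536, 0.0577]
ee_rot: [3.141, 0.037, -0.001]
force: [-0.4, -0.7, -0.3]
width: 0.541
gripper_force: 20.0
```

```bash
python3 - <<'E'
from h import *
st(); go((.633,.153,.044),91.4)
E
```

```text
t 22.18 p [0.6311 0.1536 0.0577] F [-0.4 -0.7 -0.3] w 0.541 gf 19.99987542629242
[[ 1.     0.024 -0.   ]
 [ 0.024 -1.    -0.001]
 [-0.     0.001 -1.   ]]
row [0.0019 0.0007 0.0137] -0.001 alt 3.141
```

jog_arm --pt "0.001 0.001 0.006 0" --pt "0.001 0.001 0.011 0" --pt "0.001 0.001 0.013 0" --pt "0.001 0.001 0.013 0"

```text
clock: 22.68
position: [0.6322, 0.1538, 0.0447]
ee_rot: [-3.141, -0.039, 0.0]
force: [-0.4, 0.0, -1.3]
width: 0.542
gripper_force: 20.0
```

jog_arm --pt "0 0 0 0" --pt "0 0 0 0" --pt "0 0 0 0" --pt "0 0 -0.03 0" --pt "0 0 -0.08 0" --pt "0 0 -0.14 0" --pt "0 0 -0.155 0" --pt "0 0 -0.155 0" --hand 0.07

```text
clock: 23.68
position: [0.6326, 0.1538, 0.2005]
ee_rot: [-3.14, -0.039, -0.003]
force: [0.0, -0.3, -0.4]
width: 0.762
gripper_force: 0.0
```

```bash
python3 - <<'E'
from h import *
st(); go((.4575,-.386,.2),91.4);  go((.4575,-.386,.032),91.4)
E
```

```text
t 23.68 p [0.6326 0.1538 0.2005] F [ 0.  -0.3 -0.4] w 0.762 gf 0.0
[[ 1.     0.025  0.002]
 [ 0.025 -1.     0.001]
 [ 0.002 -0.001 -1.   ]]
row [-1.885e-01  5.353e-01 -3.000e-04] 0.0 alt -3.141
row [-0.1888  0.5355  0.1677] 0.0 alt -3.141
```

jog_arm --pt "-0.02 0.055 0 0" --pt "-0.04 0.11 0 0" --pt "-0.06 0.165 0 0" --pt "-0.08 0.22 0 0" --pt "-0.1 0.275 0 0" --pt "-0.12 0.33 0 0" --pt "-0.14 0.385 0 0" --pt "-0.157 0.44 0 0" --pt "-0.175 0.495 0 0" --pt "-0.186 0.525 0 0" --pt "-0.1885 0.5355 0 0" --pt "-0.1885 0.5355 0 0" --pt "-0.1885 0.5355 0 0" --hand 0.09

```text
clock: 25.3
position: [0.458, -0.3843, 0.199]
ee_rot: [-3.14, -0.042, 0.001]
force: [-0.0, 0.6, 0.2]
width: 0.979
gripper_force: 0.0
```

```bash
python3 - <<'E'
from h import *
s,_=st(); go((.4575,-.386,.032),91.4); print(np.round(s['joints'],2))
snap('wrist','w4'); snap('side','side4')
E
```

```text
t 25.3 p [ 0.458  -0.3843  0.199 ] F [-0.   0.6  0.2] w 0.979 gf 0.0
[[ 1.     0.027 -0.001]
 [ 0.027 -1.     0.002]
 [-0.    -0.002 -1.   ]]
row [-0.0004  0.0019  0.167 ] 0.003 alt -3.139
[ 0.09  0.5   0.76  1.73 -0.39  1.07 -0.55]
```

View pics/side4.png

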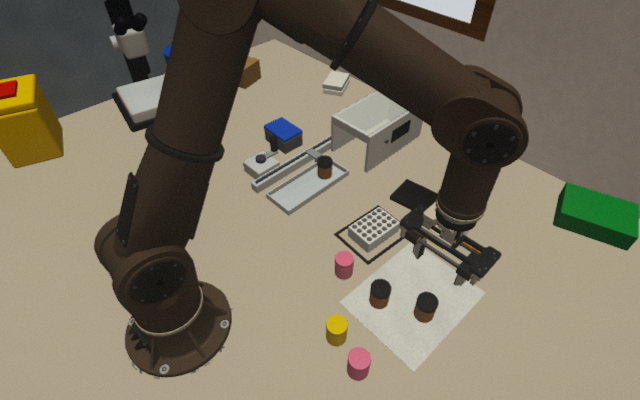

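Pot 1 stands in the tray at (325,166). Pots 2 (427,306) and 3 (380,293) are still in place, as is the plate. I'll take pot 2.

jog_arm --pt "0 0.002 0.06 0" --pt "0 0.002 0.11 0" --pt "0 0.002 0.145 0" --pt "0 0.002 0.16 0" --pt "0 0.002 0.167 0" --pt "0 0.002 0.167 0"

```text
clock: 26.15
position: [0.4576, -0.3885, 0.0335]
ee_rot: [3.141, 0.039, 0.002]
force: [-0.5, -0.0, -0.2]
width: 0.979
gripper_force: 0.0
```

jog_arm --pt "0 0 0 0" --pt "0 0 0 0" --pt "0 0 0 0" --pt "0 0 0 0" --pt "0 0 0 0" --pt "0 0 -0.02 0" --pt "0 0 -0.06 0" --pt "0 0 -0.11 0" --pt "0 0 -0.15 0" --pt "0 0 -0.15 0" --hand 0.03

```text
clock: 27.4
position: [0.4581, -0.39, 0.187]
ee_rot: [3.138, 0.038, 0.008]
force: [0.3, -0.2, -2.3]
width: 0.542
gripper_force: 20.0
```

```bash
python3 - <<'E'
from h import *
st(); go((.558,.1515,.185),91.4); go((.558,.1515,.058),91.4)
E
```

```text
t 27.4 p [ 0.4581 -0.39    0.187 ] F [ 0.3 -0.2 -2.3] w 0.542 gf 19.999933540821075
[[ 1.     0.024  0.005]
 [ 0.024 -1.    -0.004]
 [ 0.005  0.004 -1.   ]]
row [ 0.113  -0.539   0.0006] -0.0 alt 3.141
row [ 0.1123 -0.5394  0.1276] -0.0 alt 3.141
```

jog_arm --pt "0.005 -0.02 0 0" --pt "0.011 -0.05 0 0" --pt "0.02 -0.095 0 0" --pt "0.03 -0.145 0 0" --pt "0.041 -0.195 0 0" --pt "0.051 -0.245 0 0" --pt "0.062 -0.295 0 0" --pt "0.072 -0.345 0 0" --pt "0.083 -0.395 0 0" --pt "0.093 -0.445 0 0" --pt "0.103 -0.49 0 0" --pt "0.109 -0.52 0 0" --pt "0.113 -0.535 0 0" --pt "0.113 -0.539 0 0" --pt "0.113 -0.539 0.03 0" --pt "0.113 -0.539 0.06 0" --pt "0.113 -0.539 0.09 0" --pt "0.113 -0.539 0.115 0" --pt "0.113 -0.539 0.125 0" --pt "0.113 -0.539 0.125 0"

```text
clock: 29.9
position: [0.5566, 0.1522, 0.0578]
ee_rot: [3.141, 0.036, -0.001]
force: [0.3, 0.6, -0.4]
width: 0.541
gripper_force: 20.0
```

```bash
python3 - <<'E'
from h import *
st(); go((.558,.1515,.0435),91.4)
E
```

```text
t 29.9 p [0.5566 0.1522 0.0578] F [ 0.3  0.6 -0.4] w 0.541 gf 19.999900460243225
[[ 1.     0.023 -0.001]
 [ 0.023 -1.    -0.001]
 [-0.001  0.001 -1.   ]]
row [0.0014 0.0007 0.0143] -0.001 alt 3.14
```

jog_arm --pt "0.001 0.001 0.006 0" --pt "0.001 0.001 0.011 0" --pt "0.001 0.001 0.0135 0" --pt "0.001 0.001 0.0135 0"

```text
clock: 30.4
position: [0.5576, 0.1524, 0.0441]
ee_rot: [-3.141, -0.039, 0.0]
force: [-0.4, 0.1, -1.3]
width: 0.536
gripper_force: 20.0
```

jog_arm --pt "0 0 0 0" --pt "0 0 0 0" --pt "0 0 0 0" --pt "0 0 -0.03 0" --pt "0 0 -0.08 0" --pt "0 0 -0.14 0" --pt "0 0 -0.155 0" --pt "0 0 -0.155 0" --hand 0.07

```text
clock: 31.4
position: [0.5581, 0.1527, 0.1999]
ee_rot: [-3.14, -0.039, -0.003]
force: [-0.0, 0.3, -0.1]
width: 0.763
gripper_force: 0.0
```

```bash
python3 - <<'E'
from h import *
st(); go((.4045,-.285,.2),91.4)
d=snap('side','side5'); W=cloud(d)
p=W[275:312,362:398].reshape(-1,3); p=p[(p[:,2]>.06)&(p[:,2]<.072)]; print(len(p),cv2.minAreaRect(p[:,:2].astype(np.float32)))
E
```

```text
t 31.4 p [0.5581 0.1527 0.1999] F [-0.   0.3 -0.1] w 0.763 gf 0.0
[[ 1.     0.025  0.002]
 [ 0.025 -1.     0.001]
 [ 0.002 -0.001 -1.   ]]
row [-0.1646  0.4337 -0.0009] 0.001 alt -3.141
298 ((0.401278555393219, -0.28786277770996094), (0.049175214022397995, 0.048596445471048355), 81.27153778076172)
```

jog_arm --pt "-0.02 0.055 0 0" --pt "-0.04 0.11 0 0" --pt "-0.06 0.165 0 0" --pt "-0.08 0.22 0 0" --pt "-0.105 0.275 0 0" --pt "-0.125 0.33 0 0" --pt "-0.146 0.385 0 0" --pt "-0.16 0.42 0 0" --pt "-0.1645 0.434 0 0" --pt "-0.1645 0.434 0 0" --pt "-0.1645 0.434 0 0" --hand 0.09

```text
clock: 32.83
position: [0.4046, -0.2839, 0.1985]
ee_rot: [-3.14, -0.042, 0.002]
force: [0.3, 0.7, -0.3]
width: 0.983
gripper_force: 0.0
```

```bash
python3 - <<'E'
from h import *
st(); go((.4035,-.2855,.032),91.4)
E
```

```text
t 32.83 p [ 0.4046 -0.2839  0.1985] F [ 0.3  0.7 -0.3] w 0.983 gf 0.0
[[ 1.     0.027 -0.001]
 [ 0.027 -1.     0.001]
 [-0.001 -0.001 -1.   ]]
row [-0.0009  0.0017  0.1665] 0.002 alt -3.139
```

jog_arm --pt "-0.001 0.001 0.06 0" --pt "-0.001 0.001 0.11 0" --pt "-0.001 0.001 0.145 0" --pt "-0.001 0.001 0.16 0" --pt "-0.001 0.001 0.1665 0" --pt "-0.001 0.001 0.1665 0"

```text
clock: 33.58
position: [0.4037, -0.2866, 0.0333]
ee_rot: [3.141, 0.04, 0.002]
force: [-0.3, 0.2, -0.3]
width: 0.98
gripper_force: 0.0
```

jog_arm --pt "0 0 0 0" --pt "0 0 0 0" --pt "0 0 0 0" --pt "0 0 0 0" --pt "0 0 0 0" --pt "0 0 -0.02 0" --pt "0 0 -0.06 0" --pt "0 0 -0.11 0" --pt "0 0 -0.15 0" --pt "0 0 -0.15 0" --hand 0.03

```text
clock: 34.83
position: [0.4043, -0.2875, 0.185]
ee_rot: [3.14, 0.039, 0.007]
force: [0.2, -0.7, -1.7]
width: 0.541
gripper_force: 20.0
```

```bash
python3 - <<'E'
from h import *
st(); go((.483,.1495,.185),91.4); go((.483,.1495,.058),91.4)
E
```

```text
t 34.83 p [ 0.4043 -0.2875  0.185 ] F [ 0.2 -0.7 -1.7] w 0.541 gf 19.99998450279236
[[ 1.     0.025  0.005]
 [ 0.025 -1.    -0.002]
 [ 0.005  0.002 -1.   ]]
row [ 8.960e-02 -4.349e-01 -3.000e-04] 0.001 alt -3.141
row [ 0.089  -0.4351  0.1267] 0.001 alt -3.141
```

jog_arm --pt "0.004 -0.02 0 0" --pt "0.01 -0.05 0 0" --pt "0.018 -0.09 0 0" --pt "0.027 -0.13 0 0" --pt "0.035 -0.17 0 0" --pt "0.043 -0.21 0 0" --pt "0.051 -0.25 0 0" --pt "0.06 -0.29 0 0" --pt "0.068 -0.33 0 0" --pt "0.076 -0.37 0 0" --pt "0.082 -0.4 0 0" --pt "0.087 -0.422 0 0" --pt "0.089 -0.432 0 0" --pt "0.09 -0.435 0 0" --pt "0.09 -0.435 0.03 0" --pt "0.09 -0.435 0.06 0" --pt "0.09 -0.435 0.09 0" --pt "0.09 -0.435 0.115 0" --pt "0.09 -0.435 0.125 0" --pt "0.09 -0.435 0.125 0"

```text
clock: 37.33
position: [0.4822, 0.1496, 0.0577]
ee_rot: [3.141, 0.037, -0.001]
force: [-0.6, -0.5, -1.5]
width: 0.538
gripper_force: 20.0
```

```bash
python3 - <<'E'
from h import *
st(); go((.483,.1495,.0435),91.4)
E
```

```text
t 37.33 p [0.4822 0.1496 0.0577] F [-0.6 -0.5 -1.5] w 0.538 gf 19.999708235263824
[[ 1.     0.024 -0.   ]
 [ 0.024 -1.    -0.001]
 [-0.001  0.    -1.   ]]
row [0.0008 0.0001 0.0142] -0.001 alt 3.141
```

jog_arm --pt "0 0 0.006 0" --pt "0 0 0.011 0" --pt "0 0 0.0135 0" --pt "0 0 0.0135 0"

```text
clock: 37.83
position: [0.4822, 0.1505, 0.0442]
ee_rot: [-3.141, -0.039, 0.0]
force: [-0.6, 0.2, -1.9]
width: 0.545
gripper_force: 20.0
```

jog_arm --pt "0 0 0 0" --pt "0 0 0 0" --pt "0 0 0 0" --pt "0 0 -0.03 0" --pt "0 0 -0.08 0" --pt "0 0 -0.14 0" --pt "0.02 -0.04 -0.155 0" --pt "0.04 -0.09 -0.155 0" --pt "0.06 -0.14 -0.155 0" --pt "0.07 -0.165 -0.155 0" --pt "0.07 -0.17 -0.155 0" --pt "0.07 -0.17 -0.155 0" --hand 0.07

```text
clock: 39.33
position: [0.5478, 0.3212, 0.1991]
ee_rot: [3.141, 0.038, -0.001]
force: [0.1, 0.5, -0.4]
width: 0.761
gripper_force: 0.0
```

```bash
python3 plate.py top6; python3 - <<'E'
from h import *
d=load('top6'); W=cloud(d)
cv2.imwrite('pics/c6.png',cv2.resize(d['color'][110:290,190:460,::-1],None,fx=2.95,fy=2.95,interpolation=cv2.INTER_CUBIC))
p=W[195:206,225:235]; go((.5547,.3212,.083),91.4)
st()
E
```

```text
t 39.38 p [0.5479 0.3206 0.1993] F [-0.1  0.4  0.7] w 0.762 gf 0.0
[[ 1.     0.023 -0.   ]
 [ 0.023 -1.    -0.001]
 [-0.     0.001 -1.   ]]
plate 888 ((0.5628035068511963, -0.12614786624908447), (0.08587697148323059, 0.12851230800151825), 86.69644165039062) outline (.5645,-.1263) 86.7
row [ 0.0069 -0.0005  0.1163] -0.001 alt 3.14
t 39.38 p [0.5479 0.3206 0.1993] F [-0.1  0.4  0.7] w 0.762 gf 0.0
[[ 1.     0.023 -0.   ]
 [ 0.023 -1.    -0.001]
 [-0.     0.001 -1.   ]]
```

View pics/c6.png

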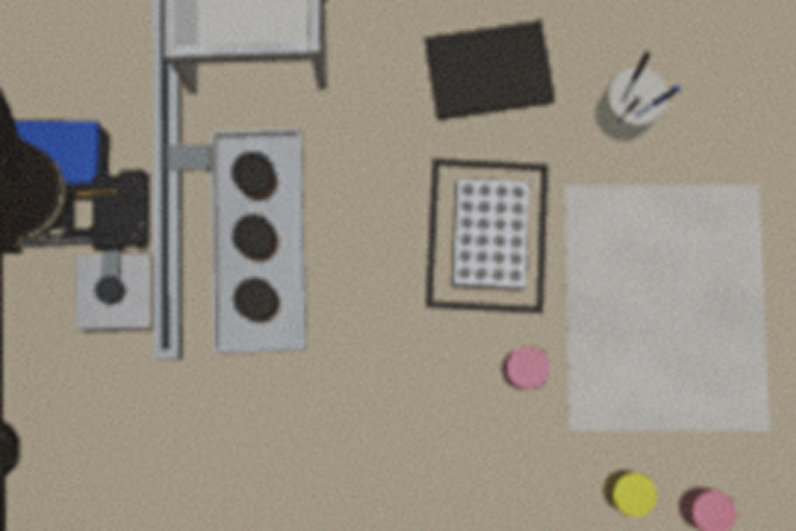

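The three pots stand in the tray at crop (255,175), (255,237) and (257,300), and the plate is still inside the tape. I'll grip the crank and wind clockwise.

jog_arm --pt "0.003 0 0.0 0" --pt "0.007 0 0.04 0" --pt "0.007 0 0.08 0" --pt "0.007 0 0.105 0" --pt "0.007 0 0.116 0" --pt "0.007 0 0.116 0"

```text
clock: 40.12
position: [0.5551, 0.3218, 0.0833]
ee_rot: [3.141, 0.038, -0.0]
force: [-0.8, 0.4, 0.0]
width: 0.764
gripper_force: 0.0
```

jog_arm --pt "0 0 0 0" --pt "0 0 0 0" --pt "0 0 0 0" --pt "0 0 0 0" --pt "0 0 0 0" --pt "0 0 0 0" --pt "0 0 0 0" --hand 0.0 --newtons 20

```text
clock: 41.0
position: [0.5551, 0.3221, 0.0833]
ee_rot: [3.141, 0.038, 0.0]
force: [-1.0, -1.1, 1.6]
width: 0.277
gripper_force: 20.0
```

```bash
python3 circ.py -18 20
```

```text
t 41.0 p [0.5551 0.3221 0.0833] F [-1.  -1.1  1.6] w 0.277 gf 20.000118613243103
[[ 1.     0.025  0.   ]
 [ 0.025 -1.    -0.   ]
 [ 0.     0.    -1.   ]]
r 0.061130651399225515 ang 0.584832806804966
[[-0.004, 0.019, 0, 0], [-0.012, 0.035, 0, 0], [-0.025, 0.049, 0, 0], [-0.042, 0.057, 0, 0], [-0.061, 0.061, 0, 0], [-0.079, 0.058, 0, 0], [-0.096, 0.05, 0, 0], [-0.109, 0.036, 0, 0], [-0.118, 0.02, 0, 0], [-0.121, 0.001, 0, 0], [-0.118, -0.017, 0, 0], [-0.11, -0.034, 0, 0], [-0.097, -0.048, 0, 0], [-0.08, -0.056, 0, 0], [-0.062, -0.059, 0, 0], [-0.043, -0.057, 0, 0], [-0.026, -0.048, 0, 0], [-0.013, -0.035, 0, 0], [-0.004, -0.018, 0, 0], [-0.001, 0.0, 0, 0]]
```

jog_arm --pt "-0.004 0.019 0 0" --pt "-0.012 0.035 0 0" --pt "-0.025 0.049 0 0" --pt "-0.042 0.057 0 0" --pt "-0.061 0.061 0 0" --pt "-0.079 0.058 0 0" --pt "-0.096 0.05 0 0" --pt "-0.109 0.036 0 0" --pt "-0.118 0.02 0 0" --pt "-0.12 0.001 0 0" --pt "-0.118 -0.017 0 0" --pt "-0.11 -0.034 0 0" --pt "-0.097 -0.048 0 0" --pt "-0.08 -0.056 0 0" --pt "-0.062 -0.059 0 0" --pt "-0.043 -0.057 0 0" --pt "-0.026 -0.048 0 0" --pt "-0.013 -0.035 0 0" --pt "-0.004 -0.018 0 0" --pt "-0.001 0.0 0 0"

```text
clock: 43.5
position: [0.5549, 0.3248, 0.0834]
ee_rot: [-3.138, -0.042, -0.003]
force: [-0.5, 7.8, -1.2]
width: 0.28
gripper_force: 20.0
```

```bash
python3 circ.py -18 1; python3 plate.py top7; python3 - <<'E'
from h import *
W=cloud(load('top7'))
for v0,v1 in((125,160),(160,185),(185,215)):
    p=W[v0:v1,260:300].reshape(-1,3); p=p[(p[:,2]>.065)&(p[:,2]<.085)]
    if len(p)>20: print(len(p),cv2.minAreaRect(p[:,:2].astype(np.float32)))
E
```

```text
t 43.5 p [0.5549 0.3248 0.0834] F [-0.5  7.8 -1.2] w 0.28 gf 20.000183880329132
[[ 1.     0.027  0.002]
 [ 0.027 -1.     0.004]
 [ 0.002 -0.004 -1.   ]]
r 0.06113869962242603 ang 3.129632597198188
[[-0.003, 0.019, 0, 0]]
t 43.55 p [0.555  0.321  0.0834] F [ 2.6  2.7 -1.2] w 0.281 gf 19.999385476112366
[[ 1.     0.024  0.001]
 [ 0.024 -1.     0.001]
 [ 0.001 -0.001 -1.   ]]
plate 889 ((0.5627895593643188, -0.12611889839172363), (0.08620689809322357, 0.12878309190273285), 86.58303833007812) outline (.5645,-.1263) 86.7
283 ((0.7232121825218201, 0.12517118453979492), (0.12384507805109024, 0.10866692662239075), 0.2057458609342575)
210 ((0.6164416670799255, 0.15446342527866364), (0.08537639677524567, 0.04848172888159752), 0.34352925419807434)
```

jog_arm --pt "-0.004 0.019 0 0" --pt "-0.012 0.035 0 0" --pt "-0.025 0.049 0 0" --pt "-0.042 0.057 0 0" --pt "-0.061 0.061 0 0" --pt "-0.079 0.058 0 0" --pt "-0.096 0.05 0 0" --pt "-0.109 0.036 0 0" --pt "-0.118 0.02 0 0" --pt "-0.12 0.001 0 0" --pt "-0.118 -0.017 0 0" --pt "-0.11 -0.034 0 0" --pt "-0.097 -0.048 0 0" --pt "-0.08 -0.056 0 0" --pt "-0.062 -0.059 0 0" --pt "-0.043 -0.057 0 0" --pt "-0.026 -0.048 0 0" --pt "-0.013 -0.035 0 0" --pt "-0.004 -0.018 0 0" --pt "0 0.0 0 0"

```text
clock: 46.05
position: [0.5549, 0.325, 0.0834]
ee_rot: [-3.138, -0.043, -0.004]
force: [-1.3, 6.6, -0.1]
width: 0.276
gripper_force: 20.0
```

jog_arm --pt "-0.004 0.019 0 0" --pt "-0.012 0.035 0 0" --pt "-0.025 0.049 0 0" --pt "-0.042 0.057 0 0" --pt "-0.061 0.061 0 0" --pt "-0.079 0.058 0 0" --pt "-0.096 0.05 0 0" --pt "-0.109 0.036 0 0" --pt "-0.118 0.02 0 0" --pt "-0.12 0.001 0 0" --pt "-0.118 -0.017 0 0" --pt "-0.11 -0.034 0 0" --pt "-0.097 -0.048 0 0" --pt "-0.08 -0.056 0 0" --pt "-0.062 -0.059 0 0" --pt "-0.043 -0.057 0 0" --pt "-0.026 -0.048 0 0" --pt "-0.013 -0.035 0 0" --pt "-0.004 -0.018 0 0" --pt "0 0.0 0 0"

```text
clock: 48.55
position: [0.5549, 0.325, 0.0834]
ee_rot: [-3.138, -0.043, -0.004]
force: [-2.0, 6.6, 0.4]
width: 0.278
gripper_force: 20.0
```

jog_arm --pt "0 0.001 0 0" --pt "0 0.001 0 0" --pt "0 0.001 0 0"

```text
clock: 48.92
position: [0.5549, 0.3227, 0.0835]
ee_rot: [-3.14, -0.04, -0.004]
force: [3.7, 3.9, -2.5]
width: 0.278
gripper_force: 20.0
```

jog_arm --pt "0 0 0 0" --pt "0 0 0 0" --pt "0 0 0 0" --pt "0 0 -0.04 0" --pt "0 0 -0.1 0" --pt "-0.02 -0.03 -0.15 0" --pt "-0.05 -0.06 -0.17 0" --pt "-0.06 -0.06 -0.17 0" --pt "-0.06 -0.06 -0.17 0" --pt "-0.06 -0.06 -0.17 0" --hand 0.08

```text
clock: 50.18
position: [0.4932, 0.3784, 0.2527]
ee_rot: [3.14, 0.036, -0.0]
force: [0.2, -0.6, 0.1]
width: 0.869
gripper_force: 0.0
```

```bash
python3 plate.py top8; python3 - <<'E'
from h import *
d=load('top8'); c=d['color'][25:225,190:400,::-1]
cv2.imwrite('pics/c8.png',cv2.resize(c,None,fx=2.95,fy=2.95,interpolation=cv2.INTER_CUBIC))
E
```

```text
t 50.23 p [0.4933 0.3784 0.2527] F [ 0.8 -0.4  0.4] w 0.871 gf 0.0
[[ 1.     0.023 -0.   ]
 [ 0.023 -1.    -0.001]
 [-0.     0.001 -1.   ]]
plate 888 ((0.5634235739707947, -0.12636397778987885), (0.08650105446577072, 0.12924034893512726), 86.76724243164062) outline (.5645,-.1263) 86.7
```

View pics/c8.png

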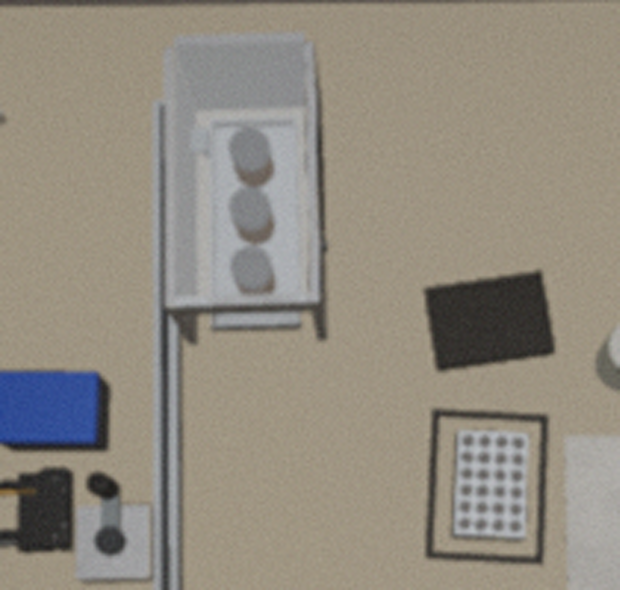

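The tray is back in: its front edge is at crop row 327, about 32 mm further in than at the start, and the crank arm points along +x again. The pots stand upright at (250,150), (252,212) and (253,268), and the plate is inside the tape.

```bash
python3 -c "
from cell import arm
print(arm.sign_off())"
```

```text
the job is handed in; nothing more can be done
None
```

I handed the job in at about 50 s, and the sign-off gave no verdict; the last picture shows the plate inside the taped outline, all three pots upright in the tray, and the tray wound fully back in.

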